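Relieve the rinse gun and hold the water filter's flush slide at the red band

ROBOT

A 6-joint arm with a two-finger parallel gripper is mounted at the origin on the work surface. World frame = base frame: x ahead of the robot, y to its left, z up, the work surface at z = 0. Lengths are in m, angles in degrees, forces in N, time in s.
With the tool pointing down it reaches from about 0.375 to 0.75 m from the base axis. Payload 9 kg.
Tool frame: the origin (TCP) lies where the fingers leave the gripper's body, on its centre line; the fingertips stand 73 mm ahead of it and the grasp point (between the pads) lies 54 mm ahead of it (robot.tip_reach is the distance from the TCP to the fingertips, in m); z points along the fingers, y is the line along which they close (so a half turn about z gives the same grasp; the last joint's range is limited). The gripper opens to 85 mm and grips with 20 to 120 N. Pads are 22 mm wide; open, the fingers measure 114 mm over their backs; the gripper's body (76 mm by 85 mm) begins 54 mm behind the grasp point. The pads swing forward as they close: fully open they stand 13 mm farther back than shut.
Start: joints at [57.141, 5.964, 5.575, 89.605, 0, 77.527], TCP at [0.209, 0.562, 0.304] pointing down, gripper open.
Joint ranges: [-171.21, 171.21], [-48.23, 106.86], [-62.78, 66.21], [-105.2, 120.99], [-86.42, 89.51], [-180, 180]. Speed limits (degrees/s): [127.2, 127.2, 147.25, 180, 180, 180].

INTERFACE

Orientations are given as [roll, pitch, yaw] about the fixed x, y, z axes, in that order (R = Rz(yaw) Ry(pitch) Rx(roll)).
In Python, from plant import robot gives the robot as it stands. Calls block until the motion is done:
- robot.move_pose(position, orientation): joint-space move of the TCP to a pose.
- robot.line_to(position, vel=0.15, rotation=None, guard=None): straight line of the TCP; rotation=None keeps the orientation; vel is the mean speed in m/s. With guard (N) it stops when the force on the tool has changed by that much, and returns True; else False.
- robot.goto_joints(angles): joint-space move.
- robot.set_gripper(opening): finger opening in m; the grip force is fixed at half the most; returns when the fingers have stopped.
- robot.pause(seconds).
- robot.ik(position, orientation): joint angles nearest the present ones, or None.
- robot.observe(): the state.
- robot.grab_frame(name): name is "scene" or "top" or "wrist"; returns the picture (420x560x3 uint8, blue, green, red); there is no depth.
- robot.get_calibration(name): a dict with "vertical_fov" (degrees; the focal length in pixels is half the picture's height over the tangent of half this angle, whatever the lens; pixels are square), "cx", "cy" (the principal point, pixels), "rvec" (rotation vector, rad) and "tvec" (3), from world to camera coordinates, as OpenCV has them. Camera axes: x right, y down, z forward; pixel columns grow to the right and rows downward; lengths in m; the calibration is good to about 2 mm. The wrist camera is an equidistant fisheye: a pixel r from the principal point sees the ray r / f radians off the axis. A picture is of the moment at which its call begins: read the wrist's pose just before it. get_calibration takes no time and is no camera call; for the wrist camera it gives the pose at the moment of the call.
A pose or a line that the arm cannot do raises robot.IKError and nothing moves.
- robot.job_done(): hands the job in; it is judged then, once.
The state is a dict: "time": time; "q": joint angles; "qvel": joint speeds; "joint_torque": joint torques, N m; "tool_pos": TCP position; "tcp_rot": TCP orientation; "ft_force": force on the tool from outside, world axes, zero at the start; "torque": the same for the moment, N m; "gripper_width": finger opening in m; "gripper_force": force on a finger pad.
Only numpy, scipy, OpenCV 4.12 (cv2) and the standard library are available. Lean on these libraries where they do the work, as an engineer would, in place of code of your own. Each camera call takes 0.05 s, during which the arm holds its last target. There are 200 camera calls.

TASK

Flush the water filter: first let the line pressure off by squeezing the red trigger of the rinse gun fully against its grip for about half a second and letting it spring back. Then pull the filter's orange spring-return handle out until its black pointer stands within the red band, and finish still holding it there by the handle, since it springs back if let go. Leave the vase, soap dispenser, measuring cups and spatula where they are.

Things in the scene. Friction and masses are not known exactly. Their poses are not given: they have to be found in the camera images.
- rinse_gun: Black rinse gun on its side, fixed in a steel cradle, on either side of the robot, turned. Origin: on the counter below the grip's centre. Grip: bar along y, 26 wide (x), 26 high, centred 85 up, y -70 to 55. Nozzle head at y 58 to 112, x -78 to 26, top 112 up. Cradle post at y -60 to -76, top 76. Below grip and trigger it is free down to the base plate (10 up).
- grip_mid (a point): Centre of the gun's grip bar at the place to squeeze (gun frame x 0, y -12, height 85), axes as the gun's. The grip's rear face is 13 behind it (+x of the gun).
- trigger_pad (a point): Outer (-x of gun) face of the red trigger where to squeeze: level with grip_mid, 39 in front of it at rest, so 52 over trigger and grip. The trigger is a flat bar 8 thick, 22 high, 85 long along the gun's y, hinged at its nozzle end (gun x -35, y 55, upright hinge), 67 from this point; gap to the grip 18.
- trigger (a joint): Trigger angle in rad: 0 at rest, 0.20 fully squeezed (at the stop; the pad has moved 13 towards the grip, then 39 over both). Counts as fully squeezed above 0.15 and as sprung back below 0.03. Spring: about 3 N at the pad to start and 9 N at the stop.
- flush_unit: Fixed white water filter head, 200 x 130 on the counter, top 60 high, with two blue cartridges lying behind it (+x, to 202 from the origin, 57 high). Origin: on the counter under the slide's centre line. The slide on its top is pulled along the unit's own -x. A white scale runs along its +y edge. It may be on either side of the robot and turned.
- handle_mid (a point): Centre of the upright orange handle: 18 thick along the pull direction (x), 36 wide (y), 58 high; this point is 102 above the counter (handle spans 73 to 131 above the counter, free all round above the grey carriage, 60 x 42, whose top is at 74). Moves with the slide; axes as the unit's.
- pointer_tip (a point): Tip of the black pointer, a 3 wide line standing out from the carriage to the +y side over the scale, level with the handle's centre along x, 46 to its +y side, 66 above the counter. Moves with the slide.
- band_mid (a point): Centre of the top of the red band on the scale: 12 wide along the pull direction (x), 22 long (y), top 64 above the counter. Fixed to the unit, at a different place along the scale each time: 22 to 68 of pull from rest. Axes as the unit's.
- flush_slide (a joint): How far the slide is pulled out, in m: 0 at rest, 0.08 at the end stop. A spring pulls it back with about 4.5 N at rest, rising 0.9 N per cm.
- vase: Frosted glass vase standing on the counter, 84 across, 190 high; origin at the centre of its underside. Leave alone.
- soap_dispenser: White plastic soap dispenser with press pump, 72 across, 181 high; origin at the centre of its underside. Leave alone.
- measuring_cups: Nested steel measuring cups, 84 across, 57 high, handles reaching 114 from the centre to +x; origin at the centre of the underside. Leave alone.
- spatula: Red silicone spatula lying on the counter, 260 long along its x. Leave alone.

How it is judged:
By the outcome, as a careful person would: the job done as asked, in the order asked, and still so for the second after the job is handed in, while the arm keeps its last pose, push and grip.
It also fails if it takes over 48 s, if anything falls off the work surface, if the arm or the gripper's body presses on something with over 40 N, if the wrist force passes 120 N, or if a joint passes its speed limit or range.

## Working session

There is one attempt and no reset: what is moved stays moved. The work goes in short steps, each a Python script; the robot and the scene stay as the last script left them, time stands still between calls to the robot, and variables do not carry over. Pictures are saved under pics/ and viewed, at most 10 in all, crops included, and the job is handed in when it is done.

```bash
mkdir -p pics; ls; python3 - <<'E'
from plant import robot
import cv2
for n in("scene","top"):
    im=robot.grab_frame(n); cv2.imwrite(f"pics/{n}0.png",im)
    c=robot.get_calibration(n);print(n,c)
print(robot.observe()["tcp_rot"],robot.observe()["time"])
E
```

```text
pics
scene {'vertical_fov': 46.96653273830349, 'cx': 277.7993510541226, 'cy': 214.78736587871992, 'rvec': array([ 0.87443677,  2.51586442, -1.1240384 ]), 'tvec': array([ 0.43974957, -0.15783205,  1.80167368])}
top {'vertical_fov': 51.99873373264611, 'cx': 282.5168704718082, 'cy': 207.65652036882182, 'rvec': array([ 2.15292119, -2.12800409,  0.17535076]), 'tvec': array([-0.01195735,  0.57520627,  1.22938959])}
[-1.79934286e+02 -1.28095698e-02  1.59613996e+02] 0.1
```

View pics/scene0.png

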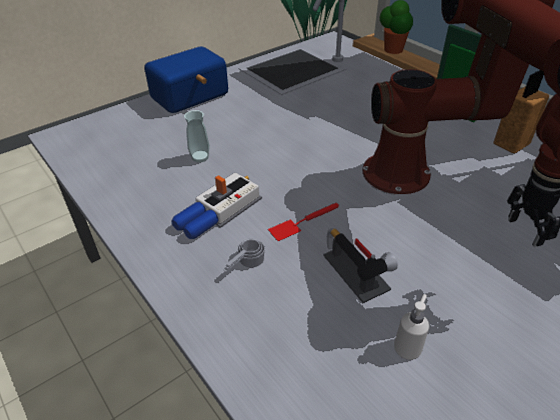

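View pics/top0.png

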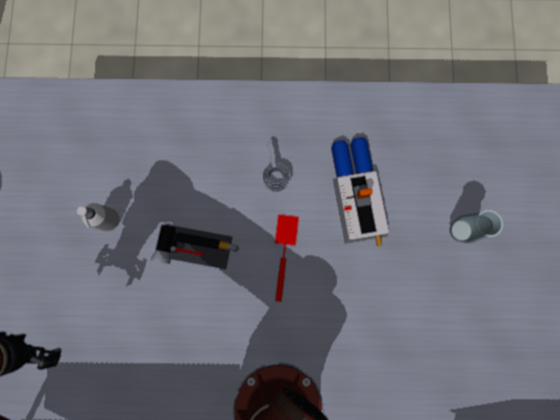

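```bash
cat > h.py <<'E'
import numpy as np, cv2
def ray(n_or_c,px):
    c=n_or_c; R,_=cv2.Rodrigues(np.array(c["rvec"])); t=np.array(c["tvec"]).ravel()
    f=210/np.tan(np.radians(c["vertical_fov"]/2)); d=(np.array(px,float)-[c["cx"],c["cy"]])/f
    if c.get("fish"):
        r=np.linalg.norm(d)+1e-12; v=np.r_[d/r*np.sin(r),np.cos(r)]
    else: v=np.r_[d,1]
    return -R.T@t, R.T@v
def onz(c,px,z):
    o,v=ray(c,px); return o+v*(z-o[2])/v[2]
def blobs(im,lo,hi,amin=8):
    """HSV mask -> list of (area, centroid, contour, mask)"""
    h=cv2.cvtColor(im,cv2.COLOR_BGR2HSV); m=cv2.inRange(h,lo,hi)
    n,l,s,ce=cv2.connectedComponentsWithStats(m)
    return sorted([(s[i,4],ce[i],np.argwhere(l==i)[:,::-1].astype(np.float32)) for i in range(1,n) if s[i,4]>=amin],key=lambda b:-b[0])
E
python3 - <<'E'
from plant import robot
from h import *
im=cv2.imread("pics/top0.png");c=robot.get_calibration("top")
for nm,lo,hi in(("red",(0,190,60),(4,255,255)),("red2",(174,150,60),(180,255,255)),("orange",(5,150,90),(18,255,255)),("white",(0,0,190),(180,40,255)),("blue",(105,150,50),(130,255,255))):
    for a,ce,p in blobs(im,lo,hi)[:6]:
        r=cv2.minAreaRect(p); print(nm,a,ce.round(1),np.round(r[1],1),round(r[2],1),[onz(c,ce,z)[:2].round(3).tolist() for z in(0.06,.096,.131)])
a=cv2.resize(im[205:285,140:250],None,fx=4,fy=4,interpolation=2);b=cv2.resize(im[125:255,320:400],None,fx=4,fy=4,interpolation=2)
o=np.zeros((520,770,3),np.uint8);o[:320,:440]=a;o[:,445:765]=b;cv2.imwrite("pics/crop0.png",o)
E
```

```text
red 540 [286.4 229.6] [19.4 28.4] 6.3 [[0.509, -0.017], [0.505, -0.017], [0.501, -0.016]]
red 184 [280.4 279.9] [ 4.7 43.4] 7.1 [[0.364, -0.002], [0.365, -0.002], [0.365, -0.002]]
red 52 [188.7 251.3] [26.5  2.1] 10.3 [[0.443, 0.263], [0.441, 0.256], [0.439, 0.248]]
red 14 [347.4 207.9] [2. 5.] 90.0 [[0.575, -0.195], [0.569, -0.19], [0.563, -0.184]]
red2 38 [284.9 251.1] [ 8.4 19.3] 21.3 [[0.446, -0.013], [0.444, -0.013], [0.442, -0.013]]
red2 8 [192.5 251.9] [1.7 5.3] 56.3 [[0.441, 0.252], [0.439, 0.245], [0.437, 0.238]]
orange 88 [364.9 192.1] [ 7.2 12.5] 80.5 [[0.622, -0.247], [0.615, -0.24], [0.608, -0.233]]
orange 14 [378.6 239. ] [8. 4.] 90.0 [[0.484, -0.285], [0.481, -0.277], [0.478, -0.269]]
blue 562 [360.9 154.9] [34.7 16.9] 78.7 [[0.736, -0.238], [0.725, -0.231], [0.715, -0.224]]
blue 553 [341.7 158.1] [34.9 16.5] 78.7 [[0.725, -0.18], [0.715, -0.175], [0.705, -0.17]]
```

View pics/crop0.png

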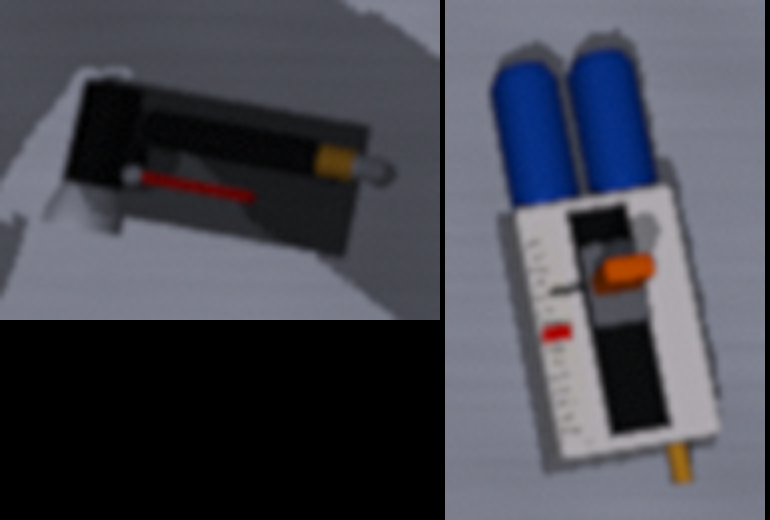

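The crop shows the gun's red trigger from (176,249.5) to (203,254) in the top picture, nozzle towards +y. It also shows the orange handle near (366,192), the pointer tip at (346.5,198) and the red band at (347.5,208).

```bash
python3 - <<'E'
from plant import robot
from h import *
c=robot.get_calibration("top")
a=onz(c,(175.75,249.5),.096);b=onz(c,(203.25,254.25),.096)
v=(a-b)[:2]; g=np.degrees(np.arctan2(-v[0],v[1])); print("trig",a,b,np.linalg.norm(v),"yaw",g)
e1=onz(c,(320+70/4,125+212/4),.06);e2=onz(c,(320+115/4,125+458/4),.06);w=(e1-e2)[:2];u=np.degrees(np.arctan2(w[1],w[0]))
band=onz(c,(347.5,207.9),.064);tip=onz(c,(346.6,197.7),.066);h=onz(c,(366.5,191.5),.131)
print("unit",e1,e2,np.linalg.norm(w),"yaw",u,"band",band,"tip",tip,"h",h)
R=lambda d:np.array([[np.cos(d),-np.sin(d)],[np.sin(d),np.cos(d)]])
print("pull",(R(np.radians(u)).T@(band-tip)[:2]),"h from tip",tip[:2]+R(np.radians(u))@[0,-.046])
# centre of the trigger bar = gun(-35,12.5) roughly
mid=onz(c,(188.9,251.35),.096)[:2]; G=R(np.radians(g)); org=mid-G@[-.035,.0125]
print("gun origin",org)
sq=org+G@[-.0065,-.012]
robot.move_pose([sq[0],sq[1],.28],[180,0,g+90] if robot.ik([sq[0],sq[1],.28],[180,0,g+90]) is not None else [180,0,g-90])
im=robot.grab_frame("wrist");cw=robot.get_calibration("wrist");cv2.imwrite("pics/w1.png",im)
import json;json.dump({k:np.array(x).ravel().tolist() for k,x in cw.items()},open("w1.json","w"))
o=robot.observe();print(cw,o["tool_pos"],o["tcp_rot"],o["q"],o["time"])
E
```

```text
trig [0.44514971 0.29215233 0.096     ] [0.43281361 0.2147892  0.096     ] 0.07834049837678646 yaw -9.059945332211116
unit [ 0.66400987 -0.16713976  0.06      ] [ 0.48194397 -0.19810062  0.06      ] 0.1846796305667819 yaw 9.651000183352606 band [ 0.57396954 -0.1950296   0.064     ] tip [ 0.60386268 -0.19246424  0.066     ] h [ 0.60996961 -0.2380199   0.131     ]
pull [-0.02990014  0.00248242] h from tip [ 0.61157441 -0.23781321]
gun origin [0.47301451 0.23732968]
{'vertical_fov': 65.70646984690485, 'cx': 283.03822306754284, 'cy': 209.71705722219886, 'rvec': array([-2.86583955,  0.22420928,  0.02980297]), 'tvec': array([-0.42343994,  0.2571591 ,  0.4342291 ])} [0.46443963 0.22737481 0.28013107] [ 1.79994439e+02 -1.14001688e-02  8.10577422e+01] [ 1.15664707e+01 -8.78233020e+00 -1.14235951e+01  8.73495326e+01
  8.72935558e-03  1.10508730e+02] 1.7083
```

View pics/w1.png

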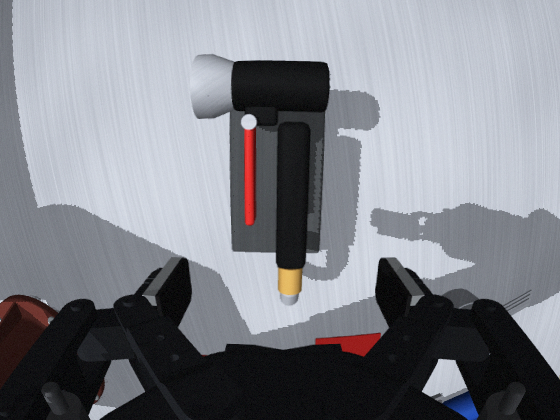

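The wrist picture shows the hinge cap at (249,122), the trigger's free end at (250.5,225), and the black grip about 276 to 309 wide.

```bash
python3 - <<'E'
from plant import robot
from h import *
import json
c=json.load(open("w1.json"));c={k:(np.array(v) if len(v)>1 else v[0]) for k,v in c.items()};c["fish"]=True
im=cv2.imread("pics/w1.png")
B=[b for b in blobs(im,(0,150,80),(8,255,255)) if 230<b[1][0]<270][0];p=B[2]
top=p[p[:,1]<140].mean(0);bot=p[p[:,1]>212].mean(0)
x=[p[p[:,1]==y][:,0].mean() for y in(140,210)];print(x,B[0],p[:,1].max())
A=onz(c,(x[0],140),.096)[:2];C=onz(c,(x[1],210),.096)[:2];E=onz(c,(x[1],p[:,1].max()+.5),.096)[:2];H=onz(c,(249,122),.098)[:2]
g=np.arctan2(-(A-C)[0],(A-C)[1]);G=np.array([[np.cos(g),-np.sin(g)],[np.sin(g),np.cos(g)]])
gray=cv2.cvtColor(im,6);row=gray[190,262:330];print(row.tolist())
print("yaw",np.degrees(g),"H-E len",np.linalg.norm(H-E))
for pt,l in((C,[-.035,None]),(E,[-.035,-.03]),(H,[-.035,.055])):
    if l[1] is not None: print("origin",pt-G@l)
top=onz(c,(278,190),.098)[:2];t2=onz(c,(308.5,190),.098)[:2];print("grip ctr in frame, trig", G.T@top,G.T@t2,G.T@C)
E
```

```text
[np.float32(249.5), np.float32(249.5)] 942 225.0
[83, 82, 81, 89, 82, 81, 84, 77, 79, 81, 86, 83, 81, 84, 59, 17, 20, 25, 26, 25, 27, 27, 28, 26, 30, 33, 28, 26, 29, 28, 24, 14, 25, 26, 27, 27, 26, 25, 28, 26, 25, 23, 16, 22, 11, 11, 28, 50, 53, 51, 51, 54, 74, 84, 85, 86, 85, 84, 75, 52, 102, 131, 137, 129, 130, 134, 134, 133]
yaw -10.104128159496616 H-E len 0.08421839980636345
origin [0.47402195 0.23788685]
origin [0.47368822 0.23715217]
grip ctr in frame, trig [0.41306092 0.31815454] [0.43731652 0.31867555] [0.39005257 0.30066308]
```

```bash
python3 - <<'E'
from plant import robot
from h import *
g=np.radians(-10);G=np.array([[np.cos(g),-np.sin(g)],[np.sin(g),np.cos(g)]])
p=np.array([.4738,.2375])+G@[-.0065,-.012]
print(p)
robot.line_to([*p,.22],rotation=[180,0,80])
print(robot.line_to([*p,.139],guard=10))
def s(l):
    o=robot.observe();print(l,round(o["time"],2),o["tool_pos"].round(4),np.round(o["ft_force"],1),round(o["gripper_width"],4),o["gripper_force"])
s("down")
robot.set_gripper(.036);s("closed")
im=robot.grab_frame("wrist");cv2.imwrite("pics/w2.png",im)
robot.pause(.5);s("held")
E
```

```text
[0.46531497 0.22681102]
False
down 2.95 [0.4659 0.2269 0.1402] [-0.6  0.5 -0.1] 0.0854 0.0
closed 3.46 [0.4654 0.227  0.1401] [-3.6 -0.9  6.3] 0.0376 59.65490810573101
held 4.01 [0.4654 0.227  0.1401] [-3.2  0.5  5.9] 0.0377 59.65787284076214
```

View pics/w2.png

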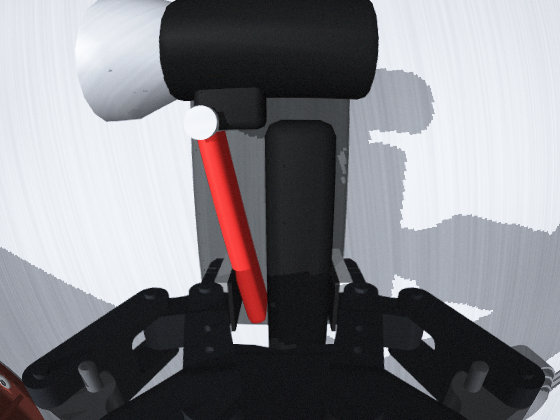

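The picture shows the red trigger swung in between the pads, its free end at (260,320) against the black grip. It is fully squeezed and has been held for about 0.55 s, so I release it and go to the filter.

```bash
python3 - <<'E'
from plant import robot
from h import *
import json
robot.set_gripper(.085);robot.pause(.3)
o=robot.observe();p=o["tool_pos"];print(o["time"],o["gripper_width"])
robot.line_to([p[0],p[1],.30])
cv2.imwrite("pics/w3a.png",robot.grab_frame("wrist"))
robot.move_pose([.611,-.238,.30],[180,0,99.7])
robot.pause(.2)
cw=robot.get_calibration("wrist");im=robot.grab_frame("wrist")
json.dump({k:np.array(x).ravel().tolist() for k,x in cw.items()},open("w3.json","w"))
cv2.imwrite("pics/w3b.png",im)
o=robot.observe();print(o["tool_pos"],o["tcp_rot"],o["q"].round(1),o["time"])
a=cv2.imread("pics/w3a.png");x=np.zeros((420,770,3),np.uint8);x[:,:560]=im;x[:210,565:765]=a[50:260,170:370];cv2.imwrite("pics/w3.png",x)
E
```

```text
4.8333 0.08517518368660579
[ 0.61118525 -0.23728855  0.3001894 ] [1.79989980e+02 8.17577387e-03 9.97523723e+01] [-32.6  15.9  16.3  90.4   0.   47.6] 8.1333
```

View pics/w3.png

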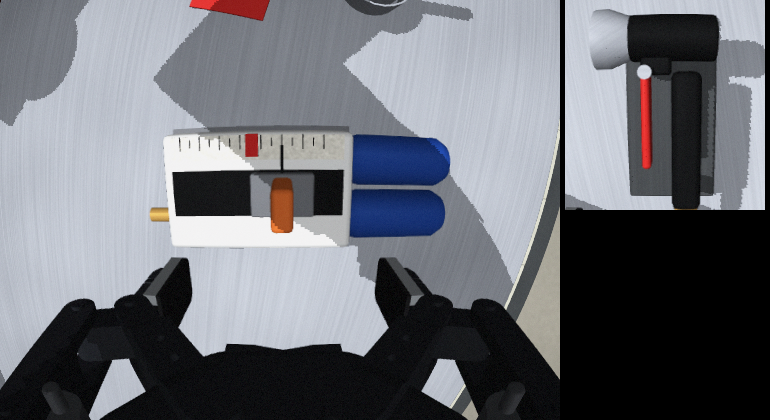

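The trigger has sprung back (inset). The red band is at about (252,145), the pointer runs (282,146–169), and the orange handle is at (282,205).

```bash
cat > m.py <<'E'
from h import *
def meas(c,im):
    B=[b for b in blobs(im,(0,150,60),(6,255,255)) if b[0]>60 and 60<b[1][1]<260]
    O=blobs(im,(6,120,60),(20,255,255))[0]
    return B,O
E
python3 - <<'E'
from plant import robot
from m import *
import json
c=json.load(open("w3.json"));c={k:(np.array(v) if len(v)>1 else v[0]) for k,v in c.items()};c["fish"]=True
im=cv2.imread("pics/w3b.png")
B,O=meas(c,im)
for b in B[:3]:print("red",b[0],b[1],cv2.boundingRect(b[2]))
print("or",O[0],O[1],cv2.boundingRect(O[2]))
g=cv2.cvtColor(im,6);print(g[152,272:292].tolist(),g[160,272:292].tolist())
u=np.radians(9.9)
h1=onz(c,(174,215.5),.060)[:2];h2=onz(c,(343,214),.060)[:2];d=h2-h1;print("slot yaw",np.degrees(np.arctan2(d[1],d[0])))
for x,y,z,n in((252,145,.064,"band"),(282,152,.066,"ptr"),(282,146,.066,"tip"),(283,190,.131,"htop+y"),(283,233,.131,"htop-y")):print(n,onz(c,(x,y),z)[:2].round(4))
E
```

```text
red 272 [251.44117647 144.83823529] (246, 134, 12, 23)
or 1167 [281.46958012 205.36760925] (270, 178, 23, 55)
[169, 169, 169, 174, 176, 175, 174, 163, 102, 18, 14, 123, 175, 169, 174, 182, 183, 176, 170, 171] [184, 183, 182, 184, 182, 181, 181, 165, 104, 17, 16, 128, 182, 184, 182, 186, 182, 183, 182, 183]
slot yaw 10.331168665111072
band [ 0.5745 -0.1977]
ptr [ 0.6035 -0.1995]
tip [ 0.6025 -0.1939]
htop+y [ 0.6083 -0.2218]
htop-y [ 0.6141 -0.2556]
```

```bash
python3 - <<'E'
from plant import robot
from m import *
def s(l):
    o=robot.observe();print(l,round(o["time"],2),o["tool_pos"].round(4),np.round(o["ft_force"],1),round(o["gripper_width"],4),o["gripper_force"]);return o
u=np.radians(10.1);ux=np.array([np.cos(u),np.sin(u)])
robot.line_to([.6108,-.239,.20],rotation=[180,0,100.1])
print(robot.line_to([.6108,-.239,.157],vel=.08,guard=10));s("down")
robot.set_gripper(0.0);p=s("closed")["tool_pos"]
q=p[:2]-.0287*ux
robot.line_to([*q,.157],vel=.05);robot.pause(.3);o=s("pulled")
cw=robot.get_calibration("wrist");im=robot.grab_frame("wrist");cw["fish"]=True
cv2.imwrite("pics/w4.png",im);t=robot.grab_frame("top")
x=np.zeros((420,790,3),np.uint8);x[:,:560]=im;x[:400,565:785]=cv2.resize(t[165:245,330:374],None,fx=5,fy=5,interpolation=2);cv2.imwrite("pics/w4m.png",x)
print({k:np.array(v).tolist() for k,v in cw.items()})
E
```

```text
False
down 9.63 [ 0.6108 -0.239   0.157 ] [-0.6 -0.3  0.2] 0.0854 0.0
closed 10.25 [ 0.6105 -0.2391  0.1573] [-4.7  0.3  4.2] 0.0171 58.987467885017395
pulled 11.28 [ 0.5834 -0.2439  0.1573] [ 6.2  1.7 -0.3] 0.0172 58.671396374702454
{'vertical_fov': 65.70646984690485, 'cx': 283.03822306754284, 'cy': 209.71705722219886, 'rvec': [-2.8631215248602584, -0.253209716548698, -0.03869020799072378], 'tvec': [-0.5315012662130819, -0.32676315964932934, 0.14493837764951578], 'fish': True}
```

View pics/w4m.png

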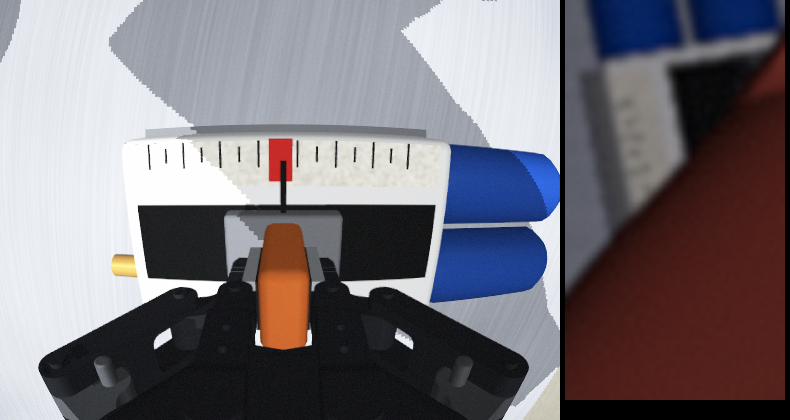

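The wrist view shows the band spanning 269–292 and the pointer at 283.5. It is within the band, but about 1.5 mm short of the centre, so I trim and check by numbers.

```bash
python3 - <<'E'
from plant import robot
from m import *
u=np.radians(10.1);ux=np.array([np.cos(u),np.sin(u)])
q=np.array([.6105,-.2391])-.0302*ux
robot.line_to([*q,.157],vel=.03);robot.pause(.3)
im=robot.grab_frame("wrist");g=im[:,:,1].astype(int)
h=cv2.cvtColor(im,cv2.COLOR_BGR2HSV);m=cv2.inRange(h,(0,150,60),(6,255,255))[145:155,240:330];xs=np.argwhere(m)[:,1]+240
r=im[190:200,265:300].sum(2).mean(0)
o=robot.observe()
print("band",xs.min(),xs.max(),"pointer cols",np.where(r<250)[0]+265,o["tool_pos"].round(4),np.round(o["ft_force"],1),o["gripper_width"],o["gripper_force"],o["time"])
E
```

```text
band 272 294 pointer cols [281 282 283 284 285] [ 0.5819 -0.2442  0.1573] [6.3 1.3 0.4] 0.017405604909776634 58.73169958591461 11.9833
```

The pointer is centred at 283 and the band spans 272–294, so the pointer sits on the band's centre and the grip is firm.

```bash
python3 -c "
from plant import robot
print(robot.job_done())"
```

```text
the job is handed in; nothing more can be done
None
```

I squeezed the trigger fully for about half a second and it sprang back; the filter handle was then pulled out and is held with its pointer at the centre of the red band, and the job was handed in at about 12 s.

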